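Switch on the charging bays that hold a cell

TASK

Set the row of toggles on the charging bank so that every bay holding a blue cell is switched fully on (toggle leaning towards the bays and the green stripe) and every bay closed by a flat orange blank is fully off; toggles that are already right must not be disturbed. Only when all six are right, slide the red main handle on the yellow switch box fully over to its on end (the green dot). Leave the cells lying in their bays, everything else on the bench where it is, and let go of everything.

Things in the scene. Friction and masses are not known exactly. Their poses are not given: they have to be found in the camera images.
- bank: Fixed grey charging bank, 182 x 190 mm; origin: footprint centre on the bench, x from toggles to bays, y left along the row. Deck top z = 50 mm, x -86 to +14; white stripe on the toggles' -x side, green on the bay side. Behind it, x 14 to 88, six bays 28 mm apart, one straight behind each toggle (floor 18, dividers 31, end wall 36 mm high), each with a blue cell or a flat orange blank.
- pivot1 (a point): Pivot of the first (leftmost, +y end) of the six white toggles, on the deck's top (50 mm above the bench), at bank x = -45, y = +70 mm; axes as the bank's. Pivots are 28 mm apart along y. Its bay is straight behind it: same bank y, bay centre 96 mm towards +x.
- toggle1 (a joint): Angle (rad) of the first toggle: 0 = off, leaning 0.45 rad from upright to bank -x (white stripe); 0.9 = on, leaning 0.45 to bank +x (green stripe, bays). Lever 7 mm thick, 34 mm from pivot to the centre of its 9 mm ball tip. No spring, stays where left; friction 0.05 N m (1.5 N at the tip). Starts within 0.06 of off.
- pivot2 (a point): Pivot of the second of the six white toggles, on the deck's top (50 mm above the bench), at bank x = -45, y = +42 mm; axes as the bank's. Pivots are 28 mm apart along y. Its bay is straight behind it: same bank y, bay centre 96 mm towards +x.
- toggle2 (a joint): Angle (rad) of the second toggle: 0 = off, leaning 0.45 rad from upright to bank -x (white stripe); 0.9 = on, leaning 0.45 to bank +x (green stripe, bays). Lever 7 mm thick, 34 mm from pivot to the centre of its 9 mm ball tip. No spring, stays where left; friction 0.05 N m (1.5 N at the tip). Starts within 0.06 of on.
- pivot3 (a point): Pivot of the third of the six white toggles, on the deck's top (50 mm above the bench), at bank x = -45, y = +14 mm; axes as the bank's. Pivots are 28 mm apart along y. Its bay is straight behind it: same bank y, bay centre 96 mm towards +x.
- toggle3 (a joint): Angle (rad) of the third toggle: 0 = off, leaning 0.45 rad from upright to bank -x (white stripe); 0.9 = on, leaning 0.45 to bank +x (green stripe, bays). Lever 7 mm thick, 34 mm from pivot to the centre of its 9 mm ball tip. No spring, stays where left; friction 0.05 N m (1.5 N at the tip). Starts within 0.06 of off.
- pivot4 (a point): Pivot of the fourth of the six white toggles, on the deck's top (50 mm above the bench), at bank x = -45, y = -14 mm; axes as the bank's. Pivots are 28 mm apart along y. Its bay is straight behind it: same bank y, bay centre 96 mm towards +x.
- toggle4 (a joint): Angle (rad) of the fourth toggle: 0 = off, leaning 0.45 rad from upright to bank -x (white stripe); 0.9 = on, leaning 0.45 to bank +x (green stripe, bays). Lever 7 mm thick, 34 mm from pivot to the centre of its 9 mm ball tip. No spring, stays where left; friction 0.05 N m (1.5 N at the tip). Starts within 0.06 of off.
- pivot5 (a point): Pivot of the fifth of the six white toggles, on the deck's top (50 mm above the bench), at bank x = -45, y = -42 mm; axes as the bank's. Pivots are 28 mm apart along y. Its bay is straight behind it: same bank y, bay centre 96 mm towards +x.
- toggle5 (a joint): Angle (rad) of the fifth toggle: 0 = off, leaning 0.45 rad from upright to bank -x (white stripe); 0.9 = on, leaning 0.45 to bank +x (green stripe, bays). Lever 7 mm thick, 34 mm from pivot to the centre of its 9 mm ball tip. No spring, stays where left; friction 0.05 N m (1.5 N at the tip). Starts within 0.06 of on.
- pivot6 (a point): Pivot of the sixth (rightmost, -y end) of the six white toggles, on the deck's top (50 mm above the bench), at bank x = -45, y = -70 mm; axes as the bank's. Pivots are 28 mm apart along y. Its bay is straight behind it: same bank y, bay centre 96 mm towards +x.
- toggle6 (a joint): Angle (rad) of the sixth toggle: 0 = off, leaning 0.45 rad from upright to bank -x (white stripe); 0.9 = on, leaning 0.45 to bank +x (green stripe, bays). Lever 7 mm thick, 34 mm from pivot to the centre of its 9 mm ball tip. No spring, stays where left; friction 0.05 N m (1.5 N at the tip). Starts within 0.06 of off.
- cell_a_mid (a point): Centre of a blue round battery cell, 21 mm across and 70 mm long, lying along the bank's x in a bay, 28.5 mm above the bench (its top 39 mm). Which bay it lies in varies; 70 g, loose in the bay. Not to be moved.
- cell_b_mid (a point): Centre of a blue round battery cell, 21 mm across and 70 mm long, lying along the bank's x in a bay, 28.5 mm above the bench (its top 39 mm). Which bay it lies in varies; 70 g, loose in the bay. Not to be moved.
- cell_c_mid (a point): Centre of a blue round battery cell, 21 mm across and 70 mm long, lying along the bank's x in a bay, 28.5 mm above the bench (its top 39 mm). Which bay it lies in varies; 70 g, loose in the bay. Not to be moved.
- main_mid (a point): Centre of the red slide handle on the yellow main switch box: upright block 24 (x) x 18 (y) x 36 mm (z), from 52 to 88 mm above the bench (point 70 mm up). The box is fixed, 80 x 120 mm, 50 mm high. The point's y axis is the sliding direction towards on.
- main (a joint): Travel (m) of the red main handle along its y axis (leftwards at yaw 0): 0 = off, 20 mm right of the box's middle; 0.040 = fully on, at the end stop on the green dot's side. 2.5 N friction, stays where left. Starts at 0 to 0.004.
- tape_mid (a point): Bystander: black roll of tape, 60 mm across, 18 mm high, lying flat; its centre.
- motor_mid (a point): Bystander: small black motor, 28 mm across, 32 mm high with its shaft; point 9 mm above its foot.
- driver_grip (a point): Bystander: orange-handled screwdriver, 170 mm long, lying on the bench; point on its handle.
- pot_mid (a point): Bystander: blue pot with lid, 68 mm across, 75 mm high; its centre.
- spool_mid (a point): Bystander: blue and silver spool, 68 mm across, 38 mm high; its centre.
- drone_mid (a point): Bystander: black four-armed drone frame with motors, about 290 mm across the motors, 38 mm high; point at its middle, 18 mm above the bench.
There are look-alikes about, which are no part of the job. Leave any white look-alike of the part that bears cell_b_mid alone.

How it is judged (in metres and radians):
On the way, in this order (a step that is already met when the one before it is completed fails the run):
1. all six toggles match their bays while the main handle is still off ((value of joint toggle1 below 0.2 rad or y of cell_a_mid in the frame of pivot1 between -0.012 and 0.012 m or y of cell_b_mid in the frame of pivot1 between -0.012 and 0.012 m or y of cell_c_mid in the frame of pivot1 between -0.012 and 0.012 m) and (value of joint toggle1 above 0.7 rad or y of cell_a_mid in the frame of pivot1 below -0.012 m or y of cell_a_mid in the frame of pivot1 above 0.012 m) and (value of joint toggle1 above 0.7 rad or y of cell_b_mid in the frame of pivot1 below -0.012 m or y of cell_b_mid in the frame of pivot1 above 0.012 m) and (value of joint toggle1 above 0.7 rad or y of cell_c_mid in the frame of pivot1 below -0.012 m or y of cell_c_mid in the frame of pivot1 above 0.012 m) and (value of joint toggle2 below 0.2 rad or y of cell_a_mid in the frame of pivot2 between -0.012 and 0.012 m or y of cell_b_mid in the frame of pivot2 between -0.012 and 0.012 m or y of cell_c_mid in the frame of pivot2 between -0.012 and 0.012 m) and (value of joint toggle2 above 0.7 rad or y of cell_a_mid in the frame of pivot2 below -0.012 m or y of cell_a_mid in the frame of pivot2 above 0.012 m) and (value of joint toggle2 above 0.7 rad or y of cell_b_mid in the frame of pivot2 below -0.012 m or y of cell_b_mid in the frame of pivot2 above 0.012 m) and (value of joint toggle2 above 0.7 rad or y of cell_c_mid in the frame of pivot2 below -0.012 m or y of cell_c_mid in the frame of pivot2 above 0.012 m) and (value of joint toggle3 below 0.2 rad or y of cell_a_mid in the frame of pivot3 between -0.012 and 0.012 m or y of cell_b_mid in the frame of pivot3 between -0.012 and 0.012 m or y of cell_c_mid in the frame of pivot3 between -0.012 and 0.012 m) and (value of joint toggle3 above 0.7 rad or y of cell_a_mid in the frame of pivot3 below -0.012 m or y of cell_a_mid in the frame of pivot3 above 0.012 m) and (value of joint toggle3 above 0.7 rad or y of cell_b_mid in the frame of pivot3 below -0.012 m or y of cell_b_mid in the frame of pivot3 above 0.012 m) and (value of joint toggle3 above 0.7 rad or y of cell_c_mid in the frame of pivot3 below -0.012 m or y of cell_c_mid in the frame of pivot3 above 0.012 m) and (value of joint toggle4 below 0.2 rad or y of cell_a_mid in the frame of pivot4 between -0.012 and 0.012 m or y of cell_b_mid in the frame of pivot4 between -0.012 and 0.012 m or y of cell_c_mid in the frame of pivot4 between -0.012 and 0.012 m) and (value of joint toggle4 above 0.7 rad or y of cell_a_mid in the frame of pivot4 below -0.012 m or y of cell_a_mid in the frame of pivot4 above 0.012 m) and (value of joint toggle4 above 0.7 rad or y of cell_b_mid in the frame of pivot4 below -0.012 m or y of cell_b_mid in the frame of pivot4 above 0.012 m) and (value of joint toggle4 above 0.7 rad or y of cell_c_mid in the frame of pivot4 below -0.012 m or y of cell_c_mid in the frame of pivot4 above 0.012 m) and (value of joint toggle5 below 0.2 rad or y of cell_a_mid in the frame of pivot5 between -0.012 and 0.012 m or y of cell_b_mid in the frame of pivot5 between -0.012 and 0.012 m or y of cell_c_mid in the frame of pivot5 between -0.012 and 0.012 m) and (value of joint toggle5 above 0.7 rad or y of cell_a_mid in the frame of pivot5 below -0.012 m or y of cell_a_mid in the frame of pivot5 above 0.012 m) and (value of joint toggle5 above 0.7 rad or y of cell_b_mid in the frame of pivot5 below -0.012 m or y of cell_b_mid in the frame of pivot5 above 0.012 m) and (value of joint toggle5 above 0.7 rad or y of cell_c_mid in the frame of pivot5 below -0.012 m or y of cell_c_mid in the frame of pivot5 above 0.012 m) and (value of joint toggle6 below 0.2 rad or y of cell_a_mid in the frame of pivot6 between -0.012 and 0.012 m or y of cell_b_mid in the frame of pivot6 between -0.012 and 0.012 m or y of cell_c_mid in the frame of pivot6 between -0.012 and 0.012 m) and (value of joint toggle6 above 0.7 rad or y of cell_a_mid in the frame of pivot6 below -0.012 m or y of cell_a_mid in the frame of pivot6 above 0.012 m) and (value of joint toggle6 above 0.7 rad or y of cell_b_mid in the frame of pivot6 below -0.012 m or y of cell_b_mid in the frame of pivot6 above 0.012 m) and (value of joint toggle6 above 0.7 rad or y of cell_c_mid in the frame of pivot6 below -0.012 m or y of cell_c_mid in the frame of pivot6 above 0.012 m) and value of joint main below 0.012 m), for 0.2 s.
2. the main handle is slid fully on ((value of joint toggle1 below 0.2 rad or y of cell_a_mid in the frame of pivot1 between -0.012 and 0.012 m or y of cell_b_mid in the frame of pivot1 between -0.012 and 0.012 m or y of cell_c_mid in the frame of pivot1 between -0.012 and 0.012 m) and (value of joint toggle1 above 0.7 rad or y of cell_a_mid in the frame of pivot1 below -0.012 m or y of cell_a_mid in the frame of pivot1 above 0.012 m) and (value of joint toggle1 above 0.7 rad or y of cell_b_mid in the frame of pivot1 below -0.012 m or y of cell_b_mid in the frame of pivot1 above 0.012 m) and (value of joint toggle1 above 0.7 rad or y of cell_c_mid in the frame of pivot1 below -0.012 m or y of cell_c_mid in the frame of pivot1 above 0.012 m) and (value of joint toggle2 below 0.2 rad or y of cell_a_mid in the frame of pivot2 between -0.012 and 0.012 m or y of cell_b_mid in the frame of pivot2 between -0.012 and 0.012 m or y of cell_c_mid in the frame of pivot2 between -0.012 and 0.012 m) and (value of joint toggle2 above 0.7 rad or y of cell_a_mid in the frame of pivot2 below -0.012 m or y of cell_a_mid in the frame of pivot2 above 0.012 m) and (value of joint toggle2 above 0.7 rad or y of cell_b_mid in the frame of pivot2 below -0.012 m or y of cell_b_mid in the frame of pivot2 above 0.012 m) and (value of joint toggle2 above 0.7 rad or y of cell_c_mid in the frame of pivot2 below -0.012 m or y of cell_c_mid in the frame of pivot2 above 0.012 m) and (value of joint toggle3 below 0.2 rad or y of cell_a_mid in the frame of pivot3 between -0.012 and 0.012 m or y of cell_b_mid in the frame of pivot3 between -0.012 and 0.012 m or y of cell_c_mid in the frame of pivot3 between -0.012 and 0.012 m) and (value of joint toggle3 above 0.7 rad or y of cell_a_mid in the frame of pivot3 below -0.012 m or y of cell_a_mid in the frame of pivot3 above 0.012 m) and (value of joint toggle3 above 0.7 rad or y of cell_b_mid in the frame of pivot3 below -0.012 m or y of cell_b_mid in the frame of pivot3 above 0.012 m) and (value of joint toggle3 above 0.7 rad or y of cell_c_mid in the frame of pivot3 below -0.012 m or y of cell_c_mid in the frame of pivot3 above 0.012 m) and (value of joint toggle4 below 0.2 rad or y of cell_a_mid in the frame of pivot4 between -0.012 and 0.012 m or y of cell_b_mid in the frame of pivot4 between -0.012 and 0.012 m or y of cell_c_mid in the frame of pivot4 between -0.012 and 0.012 m) and (value of joint toggle4 above 0.7 rad or y of cell_a_mid in the frame of pivot4 below -0.012 m or y of cell_a_mid in the frame of pivot4 above 0.012 m) and (value of joint toggle4 above 0.7 rad or y of cell_b_mid in the frame of pivot4 below -0.012 m or y of cell_b_mid in the frame of pivot4 above 0.012 m) and (value of joint toggle4 above 0.7 rad or y of cell_c_mid in the frame of pivot4 below -0.012 m or y of cell_c_mid in the frame of pivot4 above 0.012 m) and (value of joint toggle5 below 0.2 rad or y of cell_a_mid in the frame of pivot5 between -0.012 and 0.012 m or y of cell_b_mid in the frame of pivot5 between -0.012 and 0.012 m or y of cell_c_mid in the frame of pivot5 between -0.012 and 0.012 m) and (value of joint toggle5 above 0.7 rad or y of cell_a_mid in the frame of pivot5 below -0.012 m or y of cell_a_mid in the frame of pivot5 above 0.012 m) and (value of joint toggle5 above 0.7 rad or y of cell_b_mid in the frame of pivot5 below -0.012 m or y of cell_b_mid in the frame of pivot5 above 0.012 m) and (value of joint toggle5 above 0.7 rad or y of cell_c_mid in the frame of pivot5 below -0.012 m or y of cell_c_mid in the frame of pivot5 above 0.012 m) and (value of joint toggle6 below 0.2 rad or y of cell_a_mid in the frame of pivot6 between -0.012 and 0.012 m or y of cell_b_mid in the frame of pivot6 between -0.012 and 0.012 m or y of cell_c_mid in the frame of pivot6 between -0.012 and 0.012 m) and (value of joint toggle6 above 0.7 rad or y of cell_a_mid in the frame of pivot6 below -0.012 m or y of cell_a_mid in the frame of pivot6 above 0.012 m) and (value of joint toggle6 above 0.7 rad or y of cell_b_mid in the frame of pivot6 below -0.012 m or y of cell_b_mid in the frame of pivot6 above 0.012 m) and (value of joint toggle6 above 0.7 rad or y of cell_c_mid in the frame of pivot6 below -0.012 m or y of cell_c_mid in the frame of pivot6 above 0.012 m) and value of joint main above 0.034 m), for 0.2 s.
At the end, for the whole second after the job is handed in: Every toggle whose bay holds a blue cell is on (above 0.7 rad) and every other toggle is off (below 0.2 rad); the main handle is on (above 34 mm of its 40 mm); each cell lies within 12 mm of where it started (all of step 2 and distance of each of cell_a_mid, cell_b_mid, cell_c_mid from where it was at the start of the episode below 0.012 m); the robot touches nothing.
It fails at once if a toggle that was already right is disturbed (moved past about 0.35 rad from its end) ((value of joint toggle1 above 0.35 rad and (y of cell_a_mid in the frame of pivot1 below -0.012 m or y of cell_a_mid in the frame of pivot1 above 0.012 m) and (y of cell_b_mid in the frame of pivot1 below -0.012 m or y of cell_b_mid in the frame of pivot1 above 0.012 m) and (y of cell_c_mid in the frame of pivot1 below -0.012 m or y of cell_c_mid in the frame of pivot1 above 0.012 m)) or (value of joint toggle2 below 0.55 rad and y of cell_a_mid in the frame of pivot2 between -0.012 and 0.012 m) or (value of joint toggle2 below 0.55 rad and y of cell_b_mid in the frame of pivot2 between -0.012 and 0.012 m) or (value of joint toggle2 below 0.55 rad and y of cell_c_mid in the frame of pivot2 between -0.012 and 0.012 m) or (value of joint toggle3 above 0.35 rad and (y of cell_a_mid in the frame of pivot3 below -0.012 m or y of cell_a_mid in the frame of pivot3 above 0.012 m) and (y of cell_b_mid in the frame of pivot3 below -0.012 m or y of cell_b_mid in the frame of pivot3 above 0.012 m) and (y of cell_c_mid in the frame of pivot3 below -0.012 m or y of cell_c_mid in the frame of pivot3 above 0.012 m)) or (value of joint toggle4 above 0.35 rad and (y of cell_a_mid in the frame of pivot4 below -0.012 m or y of cell_a_mid in the frame of pivot4 above 0.012 m) and (y of cell_b_mid in the frame of pivot4 below -0.012 m or y of cell_b_mid in the frame of pivot4 above 0.012 m) and (y of cell_c_mid in the frame of pivot4 below -0.012 m or y of cell_c_mid in the frame of pivot4 above 0.012 m)) or (value of joint toggle5 below 0.55 rad and y of cell_a_mid in the frame of pivot5 between -0.012 and 0.012 m) or (value of joint toggle5 below 0.55 rad and y of cell_b_mid in the frame of pivot5 between -0.012 and 0.012 m) or (value of joint toggle5 below 0.55 rad and y of cell_c_mid in the frame of pivot5 between -0.012 and 0.012 m) or (value of joint toggle6 above 0.35 rad and (y of cell_a_mid in the frame of pivot6 below -0.012 m or y of cell_a_mid in the frame of pivot6 above 0.012 m) and (y of cell_b_mid in the frame of pivot6 below -0.012 m or y of cell_b_mid in the frame of pivot6 above 0.012 m) and (y of cell_c_mid in the frame of pivot6 below -0.012 m or y of cell_c_mid in the frame of pivot6 above 0.012 m))).
It fails at once if the main handle is slid on (past 12 mm) while a toggle is wrong (value of joint main above 0.012 m and not ((value of joint toggle1 below 0.2 rad or y of cell_a_mid in the frame of pivot1 between -0.012 and 0.012 m or y of cell_b_mid in the frame of pivot1 between -0.012 and 0.012 m or y of cell_c_mid in the frame of pivot1 between -0.012 and 0.012 m) and (value of joint toggle1 above 0.7 rad or y of cell_a_mid in the frame of pivot1 below -0.012 m or y of cell_a_mid in the frame of pivot1 above 0.012 m) and (value of joint toggle1 above 0.7 rad or y of cell_b_mid in the frame of pivot1 below -0.012 m or y of cell_b_mid in the frame of pivot1 above 0.012 m) and (value of joint toggle1 above 0.7 rad or y of cell_c_mid in the frame of pivot1 below -0.012 m or y of cell_c_mid in the frame of pivot1 above 0.012 m) and (value of joint toggle2 below 0.2 rad or y of cell_a_mid in the frame of pivot2 between -0.012 and 0.012 m or y of cell_b_mid in the frame of pivot2 between -0.012 and 0.012 m or y of cell_c_mid in the frame of pivot2 between -0.012 and 0.012 m) and (value of joint toggle2 above 0.7 rad or y of cell_a_mid in the frame of pivot2 below -0.012 m or y of cell_a_mid in the frame of pivot2 above 0.012 m) and (value of joint toggle2 above 0.7 rad or y of cell_b_mid in the frame of pivot2 below -0.012 m or y of cell_b_mid in the frame of pivot2 above 0.012 m) and (value of joint toggle2 above 0.7 rad or y of cell_c_mid in the frame of pivot2 below -0.012 m or y of cell_c_mid in the frame of pivot2 above 0.012 m) and (value of joint toggle3 below 0.2 rad or y of cell_a_mid in the frame of pivot3 between -0.012 and 0.012 m or y of cell_b_mid in the frame of pivot3 between -0.012 and 0.012 m or y of cell_c_mid in the frame of pivot3 between -0.012 and 0.012 m) and (value of joint toggle3 above 0.7 rad or y of cell_a_mid in the frame of pivot3 below -0.012 m or y of cell_a_mid in the frame of pivot3 above 0.012 m) and (value of joint toggle3 above 0.7 rad or y of cell_b_mid in the frame of pivot3 below -0.012 m or y of cell_b_mid in the frame of pivot3 above 0.012 m) and (value of joint toggle3 above 0.7 rad or y of cell_c_mid in the frame of pivot3 below -0.012 m or y of cell_c_mid in the frame of pivot3 above 0.012 m) and (value of joint toggle4 below 0.2 rad or y of cell_a_mid in the frame of pivot4 between -0.012 and 0.012 m or y of cell_b_mid in the frame of pivot4 between -0.012 and 0.012 m or y of cell_c_mid in the frame of pivot4 between -0.012 and 0.012 m) and (value of joint toggle4 above 0.7 rad or y of cell_a_mid in the frame of pivot4 below -0.012 m or y of cell_a_mid in the frame of pivot4 above 0.012 m) and (value of joint toggle4 above 0.7 rad or y of cell_b_mid in the frame of pivot4 below -0.012 m or y of cell_b_mid in the frame of pivot4 above 0.012 m) and (value of joint toggle4 above 0.7 rad or y of cell_c_mid in the frame of pivot4 below -0.012 m or y of cell_c_mid in the frame of pivot4 above 0.012 m) and (value of joint toggle5 below 0.2 rad or y of cell_a_mid in the frame of pivot5 between -0.012 and 0.012 m or y of cell_b_mid in the frame of pivot5 between -0.012 and 0.012 m or y of cell_c_mid in the frame of pivot5 between -0.012 and 0.012 m) and (value of joint toggle5 above 0.7 rad or y of cell_a_mid in the frame of pivot5 below -0.012 m or y of cell_a_mid in the frame of pivot5 above 0.012 m) and (value of joint toggle5 above 0.7 rad or y of cell_b_mid in the frame of pivot5 below -0.012 m or y of cell_b_mid in the frame of pivot5 above 0.012 m) and (value of joint toggle5 above 0.7 rad or y of cell_c_mid in the frame of pivot5 below -0.012 m or y of cell_c_mid in the frame of pivot5 above 0.012 m) and (value of joint toggle6 below 0.2 rad or y of cell_a_mid in the frame of pivot6 between -0.012 and 0.012 m or y of cell_b_mid in the frame of pivot6 between -0.012 and 0.012 m or y of cell_c_mid in the frame of pivot6 between -0.012 and 0.012 m) and (value of joint toggle6 above 0.7 rad or y of cell_a_mid in the frame of pivot6 below -0.012 m or y of cell_a_mid in the frame of pivot6 above 0.012 m) and (value of joint toggle6 above 0.7 rad or y of cell_b_mid in the frame of pivot6 below -0.012 m or y of cell_b_mid in the frame of pivot6 above 0.012 m) and (value of joint toggle6 above 0.7 rad or y of cell_c_mid in the frame of pivot6 below -0.012 m or y of cell_c_mid in the frame of pivot6 above 0.012 m))).
It fails at once if a cell is moved more than 20 mm (distance of any of cell_a_mid, cell_b_mid, cell_c_mid from where it was at the start of the episode above 0.02 m).
It fails at once if a bystander is moved more than 30 mm (distance of any of tape_mid, motor_mid, driver_grip, pot_mid, spool_mid, drone_mid from where it was at the start of the episode above 0.03 m).
It also fails if it takes over 64 s, if anything falls off the work surface, if the arm or the gripper's body presses on something with over 40 N, if the wrist force passes 120 N, or if a joint passes its speed limit or range.

ROBOT

A 6-joint arm with a two-finger parallel gripper is mounted at the origin on the work surface. World frame = base frame: x ahead of the robot, y to its left, z up, the work surface at z = 0. Lengths are in m, angles in degrees, forces in N, time in s.
With the tool pointing down it reaches from about 0.25 to 0.725 m from the base axis. Payload 9.7 kg.
Tool frame: the origin (TCP) lies on the centre line of the jaws, within the pads' length; the fingertips stand 22 mm ahead of it and the grasp point (between the pads) lies 3 mm ahead of it; z points along the fingers, y is the direction in which the jaws open and shut (so a half turn about z gives the same grasp; the last joint's range is limited). The gripper opens to 85 mm and grips with 20 to 120 N. Pads are 22 mm wide; open, the fingers measure 114 mm over their backs; the gripper's body (76 mm by 85 mm) begins 54 mm behind the grasp point. The pads swing forward as they close: fully open they stand 13 mm farther back than shut.
Start: joints at [-73.339, 4.979, 10.078, 95.1, 0, 90], TCP at [0.158, -0.527, 0.253] pointing down, gripper open.
Joint ranges: [-179.16, 179.16], [-48.56, 103.87], [-65.8, 70.77], [-126.05, 130.52], [-82.76, 87.17], [-180, 180]. Speed limits (degrees/s): [127.2, 127.2, 147.25, 180, 180, 180].

INTERFACE

Orientations are given as [roll, pitch, yaw] about the fixed x, y, z axes, in that order (R = Rz(yaw) Ry(pitch) Rx(roll)).
In Python, from workcell import get_obs, camera, camera_params, job_done gives the robot as it stands.
- The arm moves only by the tool servo_tool, never from a script. Its argument "steps" is a list of rows, each an object of numbers: "x", "y", "z": the shift along the world's x, y, z in mm; "yaw": the turn about the world's z in degrees. A call has 1 to 12 rows; each row is the pose to reach, as a shift and turn from the pose measured when the call began; what a row does not reach only later rows make up. A row lasts 1/8 s, in which the tool goes at most 62.5 mm and 10.7 degrees, less where a joint would pass 70% of its speed; a pose out of reach is approached as far as the arm can. A call with a gripper value outside its range is refused whole. "grip" is the finger opening in mm, from 0 to 85.4, set as the call begins (left out, the last holds). The fingers move at their own pace and stop on an object; "grip_force" is the grip in N (left out, the last holds). Time passes only in rows, so rows that repeat a pose let the fingers close. It gives the time, the measured TCP pose, the force and the opening at its end, in the units of the state.
- get_obs(): the state, without advancing time (a new reading comes with each control period).
- camera(name): name is "scene" or "top" or "wrist"; returns (picture, depth): 384x512x3 uint8, red, green, blue; 384x512 float32, m along the optical axis (not along the pixel's ray), 0 where there is no reading.
- camera_params(name): a dict with "intrinsics" (3x3 intrinsics, pixels), "rvec" (rotation vector, rad) and "tvec" (3), from world to camera coordinates, as OpenCV has them; the wrist camera has in their place "hand_eye" (4x4, takes a point from camera to tool coordinates, whose origin is the TCP and whose axes are the flange's). Camera axes: x right, y down, z forward; pixel columns grow to the right and rows downward; lengths in m; the calibration is good to about 2 mm. A picture is of the moment at which its call begins: read the wrist's pose just before it. camera_params takes no time and is no camera call.
- job_done(): hands the job in, once; it reports no verdict.
The state is a dict: "time": time; "q": joint angles; "qd": joint speeds; "joint_efforts": joint torques, N m; "ee_pos": TCP position; "tcp_rot": TCP orientation; "wrist_force": force on the tool from outside, world axes, zero at the start; "torque": the same for the moment, N m; "opening": finger opening in m.
Only numpy, scipy, OpenCV 4.12 (cv2) and the standard library are available. Lean on these libraries where they do the work, as an engineer would, in place of code of your own. Each camera call takes 0.05 s, during which the arm holds its last target.

## Working session

There is one attempt and no reset: what is moved stays moved. The work goes in short steps, Python scripts to look and compute and a tool call to move; the robot and the scene stay as the last step left them, time stands still between calls to the robot, and variables do not carry over. Pictures are saved under pics/ and viewed, and the job is handed in when it is done.

Besides the shell and the picture viewer there is one more tool, called after "Call:" as name(argument=value, ...), one argument or row to a line, values as JSON. servo_tool: Moves the arm, as the interface text tells. Its arguments: {"type":"object","properties":{"steps":{"type":"array"},"grip":{"type":"number"},"grip_force":{"type":"number"}},"required":["steps"]}

```bash
mkdir -p pics; cat > h.py <<'E'
import numpy as np, cv2, pickle
from workcell import get_obs, camera, camera_params
def snap(n,f):
    im,d=camera(n); cv2.imwrite('pics/'+f+'.png',im[:,:,::-1]); np.savez('pics/'+f+'.npz',im=im,d=d); return im,d
def ray(n,u,v,z):
    p=camera_params(n);K=np.array(p['intrinsics']);R=cv2.Rodrigues(np.array(p['rvec'],float))[0];t=np.array(p['tvec'],float).ravel()
    d=R.T@np.linalg.inv(K)@[u,v,1];c=-R.T@t
    return c+d*(z-c[2])/d[2]
def proj(n,P):
    p=camera_params(n);return cv2.projectPoints(np.array(P,float).reshape(-1,3),np.array(p['rvec'],float),np.array(p['tvec'],float),np.array(p['intrinsics'],float),None)[0].reshape(-1,2)
E
python3 - <<'E'
from h import *
o=get_obs();print(o)
for n in('scene','top'):snap(n,n+'0');print(n,camera_params(n))
E
```

```text
{'time': 0.0, 'q': array([-7.33385494e+01,  5.01041498e+00,  1.00328984e+01,  9.50981381e+01,
        2.85420102e-03,  9.00019690e+01]), 'qd': array([-0.07209085,  0.00144162, -0.01397933,  0.05328943,  0.04028088,
       -0.03382178]), 'joint_efforts': array([ 3.22872940e-03, -5.20396078e+01,  4.64798784e+01,  1.65428070e-02,
        1.61674593e-04, -1.86883170e-05]), 'ee_pos': array([ 0.15764901, -0.52671322,  0.25257568]), 'tcp_rot': array([-1.79924345e+02, -2.85159863e-03,  1.66594778e+01]), 'wrist_force': array([ 0.67288732, -0.30918396, -0.20899695]), 'torque': array([ 0.03283775, -0.02278454,  0.0240412 ]), 'opening': 0.0854599853605809}
scene {'intrinsics': array([[369.57532955,   0.        , 259.88898387],
       [  0.        , 369.57532955, 190.47280382],
       [  0.        ,   0.        ,   1.        ]]), 'rvec': array([ 2.15996993,  0.79401482, -0.37569927]), 'tvec': array([-0.392041  , -0.23303073,  1.62010728])}
top {'intrinsics': array([[349.67837125,   0.        , 254.44670105],
       [  0.        , 349.67837125, 195.12833406],
       [  0.        ,   0.        ,   1.        ]]), 'rvec': array([ 2.22936086, -1.95841105,  0.21680635]), 'tvec': array([-0.14246613,  0.57733425,  0.98610818])}
```

View pics/scene0.png

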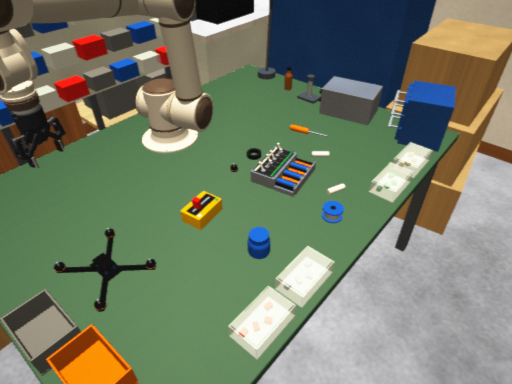

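View pics/top0.png

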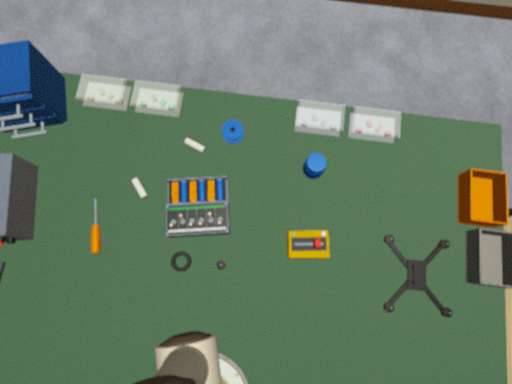

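```bash
python3 - <<'E'
import cv2
a=cv2.imread('pics/top0.png')[165:275,155:340]
cv2.imwrite('pics/t0z.png',cv2.resize(a,None,fx=4.3,fy=4.3,interpolation=cv2.INTER_CUBIC))
a=cv2.imread('pics/scene0.png')[135:235,170:325]
cv2.imwrite('pics/s0z.png',cv2.resize(a,None,fx=5,fy=5,interpolation=cv2.INTER_CUBIC))
E
```

```text
(no output)
```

View pics/t0z.png

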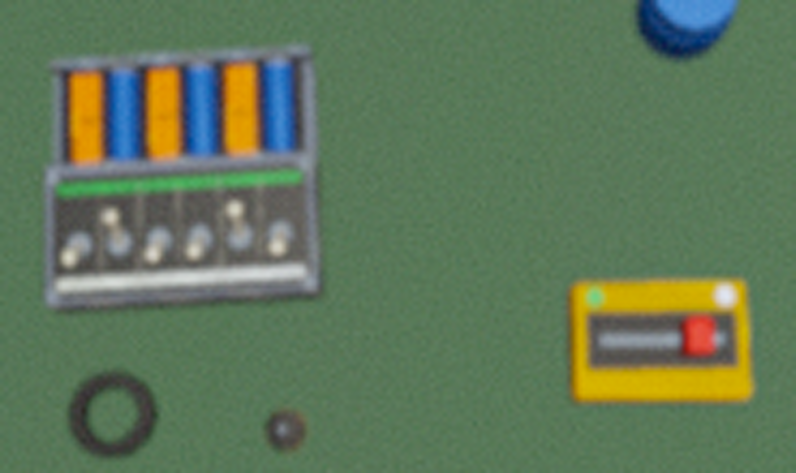

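View pics/s0z.png

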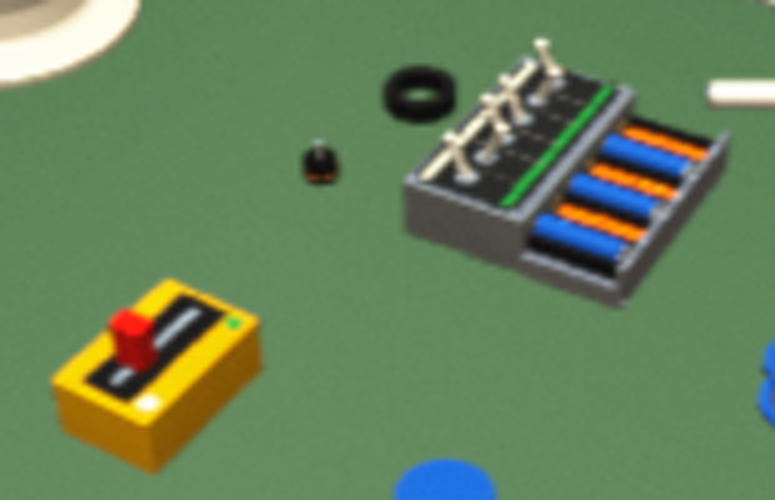

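```bash
python3 - <<'E'
from h import *
def u(n,x,y,z):
    if n=='top': a,b=155+x/4.3,165+y/4.3
    else: a,b=170+x/5,135+y/5
    return ray(n,a,b,z).round(4)
# deck corners bank (-86,+-91)(14,+-91) z50
for p in [(48,305),(320,292),(318,160),(48,172)]:print('deck',u('top',*p,.05))
for p in [(52,62),(308,48)]:print('end',u('top',*p,.036))
print('handle',u('top',698,335,.088),u('scene',132,322,.088))
for p in [(572,283),(748,281),(575,402),(752,400)]:print('box',u('top',*p,.05))
for p in [(165,280),(262,318),(152,412),(52,380)]:print('boxs',u('scene',*p,.05))
for p in [(405,185),(525,218),(634,92)]:print('decks',u('scene',*p,.05))
p=camera_params('wrist');print(p)
E
```

```text
deck [0.4372 0.1773 0.05  ]
deck [ 0.4703 -0.0075  0.05  ]
deck [0.5622 0.0073 0.05  ]
deck [0.5292 0.1945 0.05  ]
end [0.6118 0.2105 0.036 ]
end [0.6461 0.0279 0.036 ]
handle [ 0.4704 -0.263   0.088 ] [ 0.4766 -0.2637  0.088 ]
box [ 0.4989 -0.1796  0.05  ]
box [ 0.516  -0.3003  0.05  ]
box [ 0.4185 -0.1904  0.05  ]
box [ 0.4354 -0.3097  0.05  ]
boxs [ 0.4259 -0.1939  0.05  ]
boxs [ 0.5045 -0.1789  0.05  ]
boxs [ 0.5148 -0.2872  0.05  ]
boxs [ 0.4438 -0.3088  0.05  ]
decks [ 0.4805 -0.0081  0.05  ]
decks [0.5714 0.0179 0.05  ]
decks [0.5376 0.195  0.05  ]
{'intrinsics': array([[330.00599504,   0.        , 255.49790847],
       [  0.        , 330.00599504, 195.69424588],
       [  0.        ,   0.        ,   1.        ]]), 'hand_eye': array([[-1.32618567e-03, -9.58633657e-01, -2.84639689e-01,
         7.28879095e-02],
       [ 9.99999053e-01, -1.16630052e-03, -7.31203315e-04,
        -1.30333574e-04],
       [ 3.68980691e-04, -2.84640389e-01,  9.58634296e-01,
        -1.19927972e-01],
       [ 0.00000000e+00,  0.00000000e+00,  0.00000000e+00,
         1.00000000e+00]])}
```

Call:
servo_tool(
  steps=[
    {"x":20,"y":35,"yaw":5},
    {"x":50,"y":85,"yaw":12},
    {"x":80,"y":140,"yaw":19},
    {"x":110,"y":190,"yaw":26},
    {"x":140,"y":245,"yaw":33},
    {"x":170,"y":300,"yaw":40},
    {"x":200,"y":350,"yaw":47},
    {"x":230,"y":405,"yaw":54},
    {"x":260,"y":460,"yaw":61},
    {"x":290,"y":510,"yaw":68},
    {"x":320,"y":565,"yaw":75},
    {"x":340,"y":600,"yaw":80},
  ],
  grip=0,
)

```text
schema error: expected keys x, y, z, yaw
```

Call:
servo_tool(
  steps=[
    {"x":0,"y":0,"yaw":0},
    {"x":0,"y":0,"yaw":0},
    {"x":0,"y":0,"yaw":0},
  ],
)

```text
schema error: expected keys x, y, z, yaw
```

```bash
cat >> h.py <<'E'
from scipy.spatial.transform import Rotation as Ro
def wpose(o):
    p=camera_params('wrist');T=np.eye(4);T[:3,:3]=Ro.from_euler('xyz',o['tcp_rot'],degrees=True).as_matrix();T[:3,3]=o['ee_pos']
    return T@np.array(p['hand_eye']),np.array(p['intrinsics'])
def wray(o,u,v,z):
    W,K=wpose(o);d=W[:3,:3]@np.linalg.inv(K)@[u,v,1];c=W[:3,3];return c+d*(z-c[2])/d[2]
def wproj(o,P):
    W,K=wpose(o);P=np.array(P,float).reshape(-1,3);q=(P-W[:3,3])@W[:3,:3];q=q/q[:,2:];return (q@K.T)[:,:2]
E
python3 - <<'E'
from h import *
o=get_obs();print(o['time'],o['ee_pos'],o['tcp_rot'],o['q'],o['opening'])
pickle.dump(o,open('o1.pkl','wb'))
snap('wrist','w1')
E
```

```text
0.1 [ 0.15762002 -0.52673509  0.25267946] [-1.79932525e+02 -8.43023661e-04  1.66589401e+01] [-7.33411351e+01  5.00638401e+00  1.00401644e+01  9.51012554e+01
  8.42934561e-04  8.99999238e+01] 0.08544860785670771
```

View pics/w1.png

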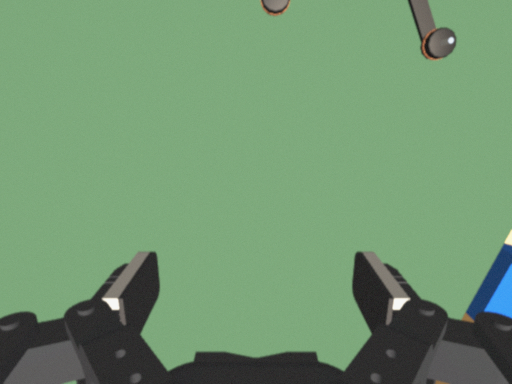

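Call:
servo_tool(
  steps=[
    {"x":20,"y":35,"z":0,"yaw":5},
    {"x":50,"y":85,"z":0,"yaw":12},
    {"x":80,"y":140,"z":0,"yaw":19},
    {"x":110,"y":190,"z":0,"yaw":26},
    {"x":140,"y":245,"z":0,"yaw":33},
    {"x":170,"y":295,"z":0,"yaw":40},
    {"x":200,"y":345,"z":0,"yaw":47},
    {"x":230,"y":395,"z":0,"yaw":54},
    {"x":260,"y":445,"z":0,"yaw":61},
    {"x":290,"y":490,"z":0,"yaw":68},
    {"x":320,"y":525,"z":0,"yaw":76},
    {"x":335,"y":545,"z":0,"yaw":83},
  ],
  grip=0,
)

```text
time: 1.65
ee_pos: [0.4935, 0.0202, 0.2521]
tcp_rot: [-179.9, -0.0, 100.0]
wrist_force: [-0.4, 0.5, 0.3]
opening: -0.0001
```

Call:
servo_tool(
  steps=[
    {"x":0,"y":0,"z":0,"yaw":0},
    {"x":0,"y":0,"z":0,"yaw":0},
    {"x":0,"y":0,"z":0,"yaw":0},
  ],
)

```text
time: 2.02
ee_pos: [0.4931, 0.0194, 0.2523]
tcp_rot: [-179.9, -0.0, 99.9]
wrist_force: [0.6, -0.3, 0.5]
opening: 0.0002
```

```bash

python3 - <<'E'
from h import *
o=get_obs();print(o['time'],o['ee_pos'],o['tcp_rot'],o['q'],o['opening'])
pickle.dump(o,open('o1.pkl','wb'))
snap('wrist','w2')
a=cv2.imread('pics/w2.png');cv2.imwrite('pics/w2z.png',cv2.resize(a,(800,600),interpolation=cv2.INTER_CUBIC))
E
```

```text
2.025 [0.49309152 0.01940013 0.25231314] [-1.79904243e+02 -5.62982723e-03  9.98821172e+01] [ 2.25687385e+00 -2.68987136e+00  2.17590588e+00  9.49614345e+01
 -7.12624685e-03  8.23747579e+01] 0.00015870813361168438
```

View pics/w2z.png

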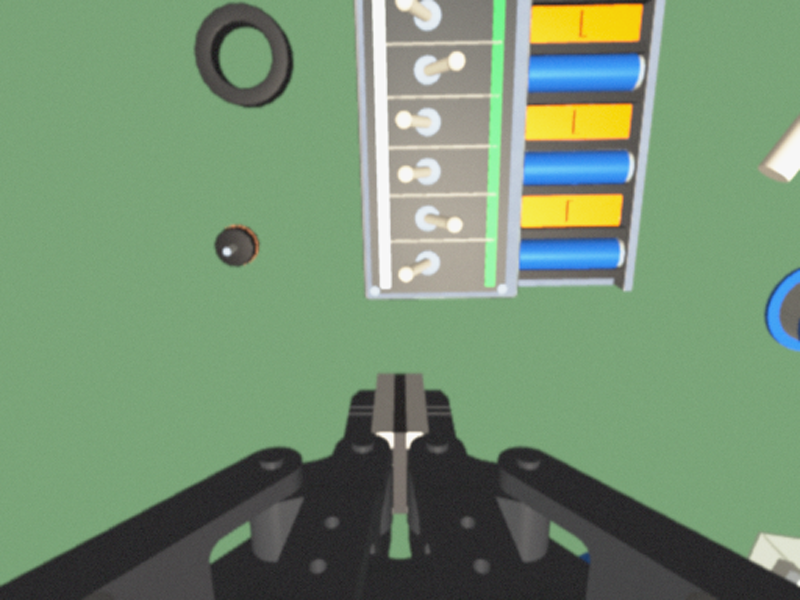

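```bash

python3 - <<'E'
from h import *
o=pickle.load(open('o1.pkl','rb'))
im=np.load('pics/w2.npz')['im'];hsv=cv2.cvtColor(im,cv2.COLOR_RGB2HSV)
px=[(427,15),(428,69),(427,121),(427,170),(427,218),(427,263)]
P=np.array([wray(o,u*.64,v*.64,.052) for u,v in px])
print(P.round(4))
B=np.array([[-.045,.07-.028*i] for i in range(6)])
def fit(B,P):
    bc,pc=B.mean(0),P[:,:2].mean(0);H=(B-bc).T@(P[:,:2]-pc);a=np.arctan2(H[0,1]-H[1,0],H[0,0]+H[1,1]);R=np.array([[np.cos(a),-np.sin(a)],[np.sin(a),np.cos(a)]])
    t=pc-R@bc;print('yaw',np.degrees(a),'t',t,'res mm',((P[:,:2]-(B@R.T+t))*1e3).round(1).tolist());return R,t
R,t=fit(B,P)
# check deck corners
for u,v,b in[(367,298,(-86,-91.)),(516,296,(14,-91)),(523,2,None)]:
    q=wray(o,u*.64,v*.64,.05)[:2];print('deck corner bank mm',(R.T@(q-t)*1e3).round(1))
# tips z~80.6
for n,(u,v) in zip([6,5,4,3,2,1],[(406,274),(455,225),(405,174),(403,120),(457,61),(404,4)]):
    q=wray(o,u*.64,v*.64,.0806)[:2];print('tip',n,(R.T@(q-t)*1e3).round(1))
for u,v in[(572,254),(578,167),(587,72)]:
    q=wray(o,u*.64,v*.64,.039)[:2];print('cell',(R.T@(q-t)*1e3).round(1))
np.savez('bank.npz',R=R,t=t)
E
```

```text
[[0.4835 0.1658 0.052 ]
 [0.4891 0.1389 0.052 ]
 [0.4938 0.1113 0.052 ]
 [0.4989 0.0841 0.052 ]
 [0.5042 0.0559 0.052 ]
 [0.5095 0.0281 0.052 ]]
yaw 10.585462578166466 t [0.5407229  0.10563416] res mm [[-0.2, -0.3], [0.4, 0.3], [-0.2, 0.2], [-0.2, 0.5], [0.0, -0.2], [0.1, -0.4]]
deck corner bank mm [-83.8 -93.5]
deck corner bank mm [ 12.8 -93.4]
deck corner bank mm [ 8.1 75.9]
tip 6 [-58.6 -70.8]
tip 5 [-30.7 -42.8]
tip 4 [-58.6 -14.6]
tip 3 [-59.4  13.4]
tip 2 [-31.1  41.7]
tip 1 [-58.2  68.3]
cell [ 50.6 -68.4]
cell [ 49.8 -13.4]
cell [50.5 41.1]
```

```bash

python3 - <<'E'
from h import *
b=np.load('bank.npz');R,t=b['R'],b['t']
o=get_obs();p=o['ee_pos']
for b_ in[(-85,-70),(-47,-70),(-5,-42),(-43,-42),(-85,-14),(-47,-14)]:
    q=R@(np.array(b_)/1e3)+t;print(b_,q.round(4),((q-p[:2])*1e3).round(1))
print('10mm bank x',R[:,0]*10)
o=pickle.load(open('o1.pkl','rb'))
# tool-tip check: project tips corners with +-11 in tool x
W=Ro.from_euler('xyz',o['tcp_rot'],degrees=True).as_matrix()
for x in(-11,0,11):
  for y in(-6.5,6.5):print(x,y,(wproj(o,W@np.array([x,y,22])/1e3+o['ee_pos'])/.64).round(0))
E
```

```text
(-85, -70) [0.47   0.0212] [-23.1   1.8]
(-47, -70) [0.5074 0.0282] [14.2  8.8]
(-5, -42) [0.5435 0.0634] [50.4 44.1]
(-43, -42) [0.5062 0.0564] [13.  37.1]
(-85, -14) [0.4597 0.0763] [-33.4  56.9]
(-47, -14) [0.4971 0.0832] [ 3.9 63.9]
10mm bank x [9.82981991 1.83701949]
-11 -6.5 [[377. 434.]]
-11 6.5 [[419. 434.]]
0 -6.5 [[377. 402.]]
0 6.5 [[420. 402.]]
11 -6.5 [[376. 369.]]
11 6.5 [[420. 369.]]
```

Call:
servo_tool(
  steps=[
    {"x":-23,"y":2,"z":0,"yaw":0.7},
    {"x":-23,"y":2,"z":-40,"yaw":0.7},
    {"x":-23,"y":2,"z":-85,"yaw":0.7},
    {"x":-23,"y":2,"z":-125,"yaw":0.7},
    {"x":-23,"y":2,"z":-150,"yaw":0.7},
    {"x":-23,"y":2,"z":-157,"yaw":0.7},
    {"x":-23,"y":2,"z":-157,"yaw":0.7},
    {"x":-23,"y":2,"z":-157,"yaw":0.7},
  ],
)

```text
time: 3.08
ee_pos: [0.4708, 0.0213, 0.0968]
tcp_rot: [180.0, 0.0, 100.6]
wrist_force: [-0.2, 0.2, -0.0]
opening: -0.0001
```

Call:
servo_tool(
  steps=[
    {"x":8,"y":1.5,"z":0,"yaw":0},
    {"x":16,"y":3,"z":0,"yaw":0},
    {"x":22,"y":4,"z":0,"yaw":0},
    {"x":28,"y":5,"z":0,"yaw":0},
    {"x":34,"y":6.3,"z":0,"yaw":0},
    {"x":38,"y":7,"z":0,"yaw":0},
    {"x":38,"y":7,"z":0,"yaw":0},
  ],
)

```text
time: 3.95
ee_pos: [0.5081, 0.0282, 0.0961]
tcp_rot: [-179.9, 0.0, 100.6]
wrist_force: [-4.4, -0.8, 0.4]
opening: -0.0002
```

Call:
servo_tool(
  steps=[
    {"x":1.5,"y":0.3,"z":0,"yaw":0},
    {"x":3,"y":0.6,"z":0,"yaw":0},
    {"x":3,"y":0.6,"z":0,"yaw":0},
  ],
)

```text
time: 4.32
ee_pos: [0.509, 0.0284, 0.0957]
tcp_rot: [-179.6, 0.0, 100.6]
wrist_force: [-13.8, -2.4, 7.8]
opening: -0.0001
```

Call:
servo_tool(
  steps=[
    {"x":-12,"y":-2.2,"z":0,"yaw":0},
    {"x":-29,"y":-5.5,"z":0,"yaw":0},
    {"x":-29,"y":-5.5,"z":40,"yaw":0},
    {"x":-29,"y":-5.5,"z":80,"yaw":0},
    {"x":0,"y":15,"z":80,"yaw":0},
    {"x":34.5,"y":35,"z":80,"yaw":0},
    {"x":34.5,"y":35,"z":80,"yaw":0},
    {"x":34.5,"y":35,"z":80,"yaw":0},
  ],
)

```text
time: 5.32
ee_pos: [0.543, 0.0633, 0.1754]
tcp_rot: [-179.5, 0.0, 100.6]
wrist_force: [-0.4, -0.2, -0.3]
opening: 0.0001
```

```bash

python3 - <<'E'
from h import *
o=get_obs();print(o['time'],o['ee_pos'],o['tcp_rot'])
b=np.load('bank.npz');R,t=b['R'],b['t']
print(R.T@(o['ee_pos'][:2]-t)*1e3)
snap('wrist','w3');snap('top','t3')
E
```

```text
5.325 [0.54301566 0.06331733 0.17542929] [-1.79538240e+02  3.63113616e-03  1.00569081e+02]
[ -5.51993686 -42.01787222]
```

View pics/w3.png

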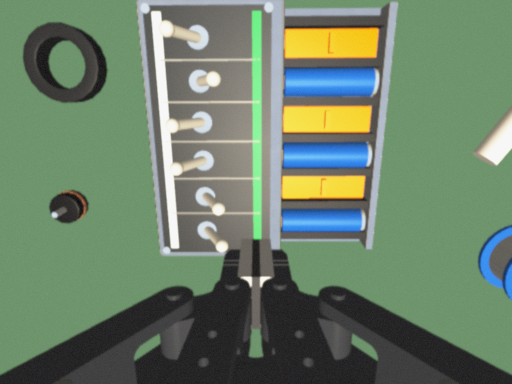

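Call:
servo_tool(
  steps=[
    {"x":0,"y":0,"z":-30,"yaw":0},
    {"x":0,"y":0,"z":-60,"yaw":0},
    {"x":0,"y":0,"z":-79,"yaw":0},
    {"x":0,"y":0,"z":-79,"yaw":0},
    {"x":-9,"y":-1.7,"z":-79,"yaw":0},
    {"x":-17,"y":-3.2,"z":-79,"yaw":0},
    {"x":-23,"y":-4.3,"z":-79,"yaw":0},
    {"x":-29,"y":-5.4,"z":-79,"yaw":0},
    {"x":-34,"y":-6.4,"z":-79,"yaw":0},
    {"x":-37,"y":-6.9,"z":-79,"yaw":0},
    {"x":-37,"y":-6.9,"z":-79,"yaw":0},
  ],
)

```text
time: 6.8
ee_pos: [0.5055, 0.0561, 0.0967]
tcp_rot: [-179.6, 0.0, 100.5]
wrist_force: [0.5, -0.2, 0.6]
opening: -0.0
```

Call:
servo_tool(
  steps=[
    {"x":-1.5,"y":-0.3,"z":0,"yaw":0},
    {"x":-3,"y":-0.6,"z":0,"yaw":0},
    {"x":-3,"y":-0.6,"z":0,"yaw":0},
  ],
)

```text
time: 7.18
ee_pos: [0.504, 0.0558, 0.097]
tcp_rot: [-179.7, 0.0, 100.5]
wrist_force: [9.3, 2.3, -1.6]
opening: -0.0001
```

Call:
servo_tool(
  steps=[
    {"x":12,"y":2.2,"z":0,"yaw":0},
    {"x":32,"y":6,"z":0,"yaw":0},
    {"x":32,"y":6,"z":40,"yaw":0},
    {"x":32,"y":6,"z":80,"yaw":0},
    {"x":0,"y":10,"z":80,"yaw":0},
    {"x":-44,"y":20.5,"z":80,"yaw":0},
    {"x":-44,"y":20.5,"z":80,"yaw":0},
    {"x":-44,"y":20.5,"z":80,"yaw":0},
  ],
)

```text
time: 8.18
ee_pos: [0.4605, 0.0764, 0.177]
tcp_rot: [-179.7, 0.0, 100.6]
wrist_force: [0.1, 0.5, 0.1]
opening: -0.0
```

```bash

python3 - <<'E'
from h import *
o=get_obs();print(o['time'],o['ee_pos'],o['tcp_rot'])
b=np.load('bank.npz');R,t=b['R'],b['t']
print(R.T@(o['ee_pos'][:2]-t)*1e3)
snap('wrist','w4')
E
```

```text
8.175 [0.46049687 0.07636074 0.17699528] [-1.79747315e+02  8.54000041e-03  1.00556589e+02]
[-84.23832551 -14.03756763]
```

View pics/w4.png

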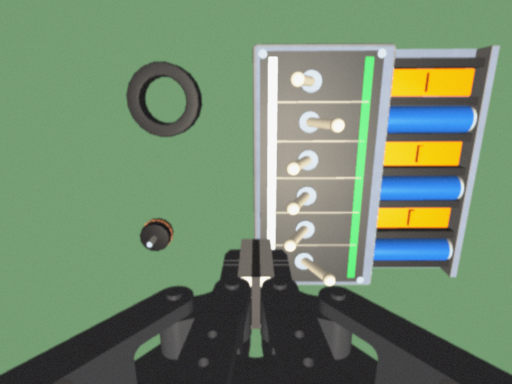

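Call:
servo_tool(
  steps=[
    {"x":0,"y":0,"z":-30,"yaw":0},
    {"x":0,"y":0,"z":-60,"yaw":0},
    {"x":0,"y":0,"z":-80,"yaw":0},
    {"x":0,"y":0,"z":-80,"yaw":0},
    {"x":9,"y":1.7,"z":-80,"yaw":0},
    {"x":17,"y":3.2,"z":-80,"yaw":0},
    {"x":23,"y":4.3,"z":-80,"yaw":0},
    {"x":29,"y":5.4,"z":-80,"yaw":0},
    {"x":34,"y":6.4,"z":-80,"yaw":0},
    {"x":37,"y":6.9,"z":-80,"yaw":0},
    {"x":37,"y":6.9,"z":-80,"yaw":0},
  ],
)

```text
time: 9.6
ee_pos: [0.4974, 0.0831, 0.0965]
tcp_rot: [-179.7, 0.0, 100.5]
wrist_force: [-1.6, -0.7, 0.3]
opening: -0.0003
```

Call:
servo_tool(
  steps=[
    {"x":1.5,"y":0.3,"z":0,"yaw":0},
    {"x":3,"y":0.6,"z":0,"yaw":0},
    {"x":3,"y":0.6,"z":0,"yaw":0},
  ],
)

```text
time: 9.98
ee_pos: [0.4985, 0.0833, 0.0961]
tcp_rot: [-179.4, 0.0, 100.5]
wrist_force: [-12.2, -2.8, 5.1]
opening: -0.0001
```

Call:
servo_tool(
  steps=[
    {"x":-12,"y":-2.2,"z":0,"yaw":0},
    {"x":-30,"y":-5.6,"z":0,"yaw":0},
    {"x":-30,"y":-5.6,"z":40,"yaw":0},
    {"x":-30,"y":-5.6,"z":80,"yaw":0},
    {"x":-25,"y":-30,"z":120,"yaw":0},
    {"x":0,"y":-65,"z":155,"yaw":0},
    {"x":0,"y":-80,"z":155,"yaw":0},
    {"x":0,"y":-80,"z":155,"yaw":0},
    {"x":0,"y":-80,"z":155,"yaw":0},
  ],
)

```text
time: 11.1
ee_pos: [0.4977, 0.0039, 0.2501]
tcp_rot: [-179.3, -0.0, 100.6]
wrist_force: [0.4, -0.4, -0.1]
opening: 0.0
```

```bash

python3 - <<'E'
from h import *
o=get_obs();print(o['time'],o['ee_pos'],o['tcp_rot'])
pickle.dump(o,open('o5.pkl','wb'))
snap('wrist','w5')
a=cv2.imread('pics/w5.png');cv2.imwrite('pics/w5z.png',cv2.resize(a,(800,600),interpolation=cv2.INTER_CUBIC))
E
```

```text
11.1 [0.49774309 0.00389045 0.25014355] [-1.79346467e+02 -1.91407761e-02  1.00550921e+02]
```

View pics/w5z.png

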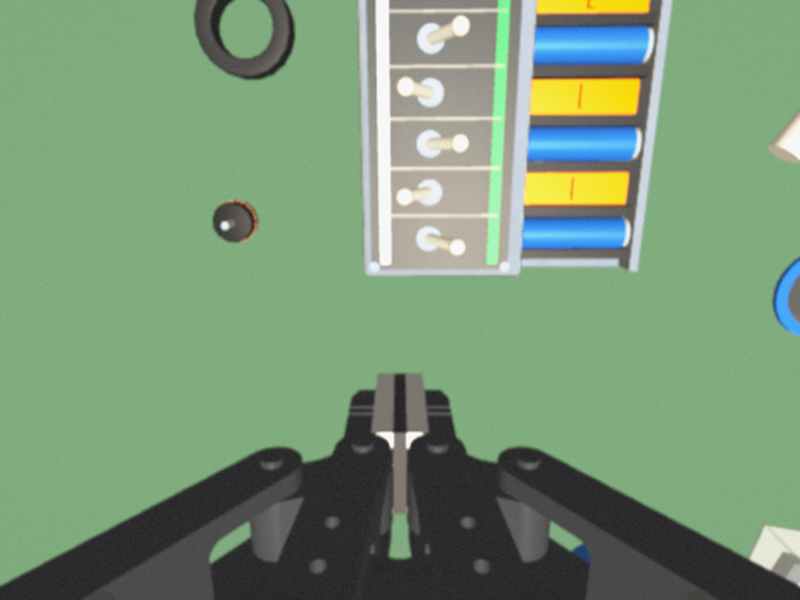

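Call:
servo_tool(
  steps=[
    {"x":0,"y":-30,"z":0,"yaw":0},
    {"x":-5,"y":-80,"z":0,"yaw":-2.5},
    {"x":-10,"y":-135,"z":0,"yaw":-2.5},
    {"x":-15,"y":-190,"z":0,"yaw":-2.5},
    {"x":-20,"y":-245,"z":0,"yaw":-2.5},
    {"x":-25,"y":-300,"z":0,"yaw":-2.5},
    {"x":-30,"y":-345,"z":0,"yaw":-2.5},
    {"x":-33,"y":-364,"z":0,"yaw":-2.5},
    {"x":-33,"y":-364,"z":0,"yaw":-2.5},
    {"x":-33,"y":-364,"z":0,"yaw":-2.5},
  ],
)

```text
time: 12.4
ee_pos: [0.4651, -0.3586, 0.2503]
tcp_rot: [-179.4, -0.0, 98.1]
wrist_force: [0.5, 0.7, 1.0]
opening: -0.0001
```

```bash

python3 - <<'E'
from h import *
o=get_obs();print(o['time'],o['ee_pos'],o['tcp_rot'],o['q'])
pickle.dump(o,open('o6.pkl','wb'))
snap('wrist','w6')
a=cv2.imread('pics/w6.png');cv2.imwrite('pics/w6z.png',cv2.resize(a,(800,600),interpolation=cv2.INTER_CUBIC))
E
```

```text
12.4 [ 0.46514127 -0.35861405  0.25028495] [-1.79351822e+02 -4.12952155e-02  9.81446666e+01] [-37.43709828  10.65220834  16.04541832  95.87636663  -0.43405488
  44.41983169]
```

View pics/w6z.png

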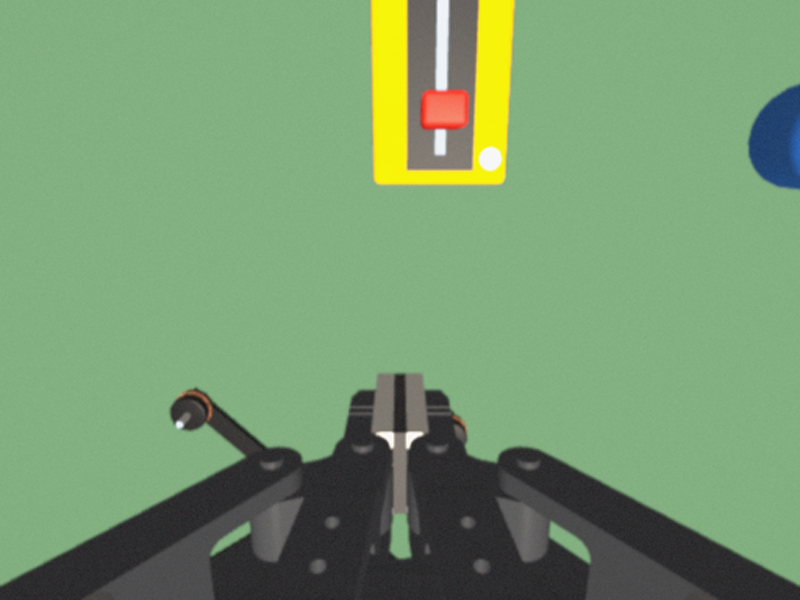

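```bash

python3 - <<'E'
from h import *
o=pickle.load(open('o6.pkl','rb'))
im=np.load('pics/w6.npz')['im'].astype(int)
m=((im[...,0]>170)&(im[...,1]<140)&(im[...,2]<130)).astype(np.uint8)
c=max(cv2.findContours(m,0,1)[0],key=cv2.contourArea);x,y,w,h=cv2.boundingRect(c);print(x,y,w,h)
# top face: full width; rows top..~ (top face z=.088)
print('UL,UR',wray(o,x,y,.088),wray(o,x+w,y,.088),'LL',wray(o,x,y+h,.088),wray(o,x+w,y+h,.088))
for u,v in[(375,184),(505,184),(372,1),(515,1)]:print('box',wray(o,u*.64,v*.64,.05).round(4))
for u,v in[(444,90),(440,5),(440,155)]:print('slot',wray(o,u*.64,v*.64,.05).round(4))
E
```

```text
269 57 31 26
UL,UR [ 0.45970586 -0.25457135  0.088     ] [ 0.48401836 -0.25115353  0.088     ] LL [ 0.46267178 -0.27387415  0.088     ] [ 0.48749636 -0.27036567  0.088     ]
box [ 0.4411 -0.3068  0.05  ]
box [ 0.5189 -0.2957  0.05  ]
box [ 0.4269 -0.2095  0.05  ]
box [ 0.5049 -0.1986  0.05  ]
slot [ 0.4737 -0.2489  0.05  ]
slot [ 0.4644 -0.2062  0.05  ]
slot [ 0.4773 -0.2847  0.05  ]
```

Call:
servo_tool(
  steps=[
    {"x":15,"y":50,"z":0,"yaw":0},
    {"x":15,"y":50,"z":-40,"yaw":0},
    {"x":15,"y":50,"z":-80,"yaw":0},
    {"x":15,"y":50,"z":-120,"yaw":0},
    {"x":15,"y":50,"z":-150,"yaw":0},
    {"x":15,"y":50,"z":-164,"yaw":0},
    {"x":15,"y":50,"z":-164,"yaw":0},
    {"x":15,"y":50,"z":-164,"yaw":0},
  ],
)

```text
time: 13.45
ee_pos: [0.4809, -0.3087, 0.0881]
tcp_rot: [-179.5, 0.1, 98.2]
wrist_force: [-0.8, -0.8, 0.0]
opening: -0.0001
```

Call:
servo_tool(
  steps=[
    {"x":-1.2,"y":8,"z":0,"yaw":0},
    {"x":-2.3,"y":16,"z":0,"yaw":0},
    {"x":-3.2,"y":22,"z":0,"yaw":0},
    {"x":-4.3,"y":30,"z":0,"yaw":0},
    {"x":-5.4,"y":38,"z":0,"yaw":0},
    {"x":-6.6,"y":46,"z":0,"yaw":0},
    {"x":-7.6,"y":53,"z":0,"yaw":0},
    {"x":-8.5,"y":59,"z":0,"yaw":0},
    {"x":-9,"y":63,"z":0,"yaw":0},
    {"x":-9,"y":63,"z":0,"yaw":0},
  ],
)

```text
time: 14.7
ee_pos: [0.4718, -0.2452, 0.0879]
tcp_rot: [-179.4, 0.0, 98.2]
wrist_force: [-0.2, -0.2, 0.1]
opening: 0.0001
```

Call:
servo_tool(
  steps=[
    {"x":-0.3,"y":2,"z":0,"yaw":0},
    {"x":-0.5,"y":4,"z":0,"yaw":0},
    {"x":-0.5,"y":4,"z":0,"yaw":0},
  ],
)

```text
time: 15.08
ee_pos: [0.4714, -0.242, 0.0879]
tcp_rot: [-179.4, 0.1, 98.2]
wrist_force: [0.1, -6.8, -0.7]
opening: 0.0001
```

Call:
servo_tool(
  steps=[
    {"x":-0.2,"y":1.5,"z":0,"yaw":0},
    {"x":-0.4,"y":3,"z":0,"yaw":0},
    {"x":-0.4,"y":3,"z":0,"yaw":0},
  ],
)

```text
time: 15.45
ee_pos: [0.4713, -0.2416, 0.088]
tcp_rot: [-179.4, 0.5, 98.1]
wrist_force: [1.6, -17.5, -2.9]
opening: -0.0
```

At the end stop. Back off, raise clear and check.

Call:
servo_tool(
  steps=[
    {"x":2,"y":-12,"z":0,"yaw":0},
    {"x":4,"y":-30,"z":0,"yaw":0},
    {"x":4,"y":-30,"z":50,"yaw":0},
    {"x":4,"y":-45,"z":100,"yaw":0},
    {"x":0,"y":-80,"z":150,"yaw":0},
    {"x":-20,"y":-105,"z":165,"yaw":0},
    {"x":-30,"y":-110,"z":165,"yaw":0},
    {"x":-30,"y":-110,"z":165,"yaw":0},
  ],
)

```text
time: 16.45
ee_pos: [0.4407, -0.3518, 0.2521]
tcp_rot: [-179.4, 0.4, 98.0]
wrist_force: [0.7, 1.0, -0.2]
opening: -0.0001
```

```bash

python3 - <<'E'
from h import *
o=get_obs();print(o['time'],o['ee_pos'],o['wrist_force'])
w,_=snap('wrist','w7');t,_=snap('top','t7');s,_=snap('scene','s7')
im=w.astype(int);m=((im[...,0]>170)&(im[...,1]<140)&(im[...,2]<130)).astype(np.uint8)
c=max(cv2.findContours(m,0,1)[0],key=cv2.contourArea);x,y,ww,h=cv2.boundingRect(c)
p=wray(o,x+ww/2,y+h/2,.088);print('handle',p,'travel from start mm',np.linalg.norm(p[:2]-[.4735,-.2625])*1e3)
a=cv2.resize(t[165:275,155:340,::-1],None,fx=4.3,fy=4.3,interpolation=cv2.INTER_CUBIC)
cv2.imwrite('pics/t7z.png',a)
a=cv2.resize(s[135:235,170:325,::-1],None,fx=5,fy=5,interpolation=cv2.INTER_CUBIC);cv2.imwrite('pics/s7z.png',a)
E
```

```text
16.45 [ 0.44074078 -0.35178621  0.25209113] [ 0.72342266  0.99600387 -0.24702135]
handle [ 0.46796242 -0.22468386  0.088     ] travel from start mm 38.21943704271587
```

View pics/t7z.png

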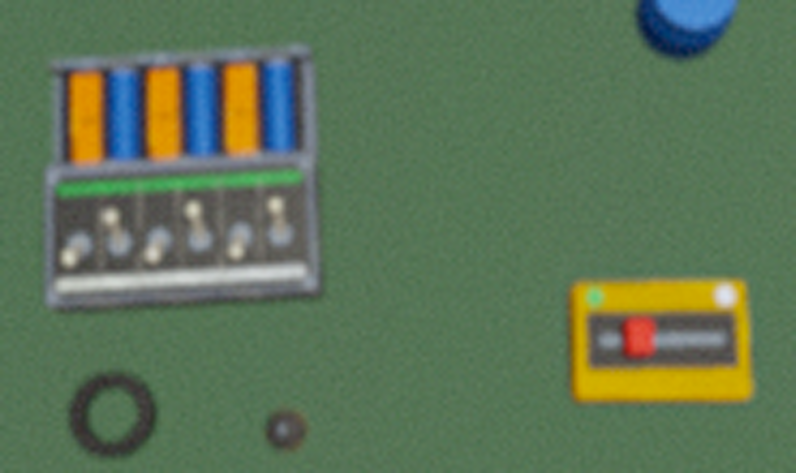

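View pics/s7z.png

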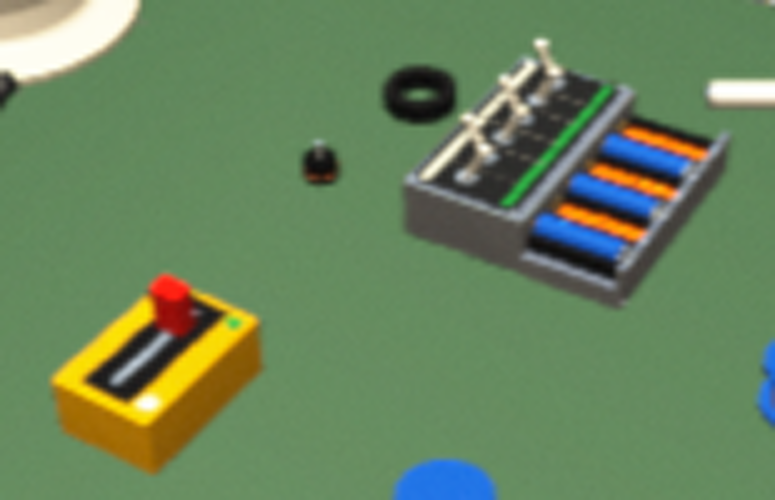

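View pics/w7.png

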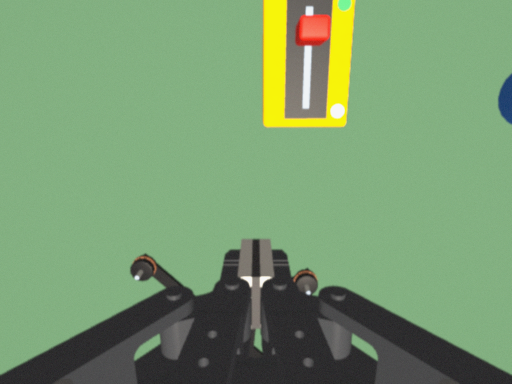

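```bash
python3 -c "
from workcell import job_done;print(job_done())"
```

```text
the job is handed in; nothing more can be done
None
```

The job is done and handed in at about 16.6 s of the 64 s. It reports no verdict, so success rests on my own checks.

**Toggles:** From left to right the bays hold blank, cell, blank, cell, blank, cell. I pushed toggles 6 and 4 on and toggle 5 off with the closed fingertips, each until the force rose at its end stop (9–14 N). Toggles 1, 2 and 3 were already right and I did not touch them.

**Main handle:** I then slid the red handle towards the green dot until it hit its end stop, with 17 N at the last push. After that I backed off and raised the arm clear.

**Last checks:** The final pictures show all six toggles matching their bays and the cells lying in place. The tape, motor and pot are where they were. I did not measure the screwdriver, spool or drone afterwards, but I touched none of them.

- **Handle travel:** I measured about 38 mm from where it started, which was 0–4 mm from the off end. That is within measuring error of the full 40 mm.
- **Contact at the end:** the wrist force was back to noise (about 1 N), with the gripper closed on nothing.

No check failed. The first two move calls were refused for a missing "z" and moved nothing.

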